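# Close up a press gear case: drive the dowel home, then offer up the cover

### The arm

A 6-joint arm with a two-finger parallel gripper is mounted at the origin on a cart in front of the work surface, level with it; the furniture and walls round the work are solid. World frame = base frame: x ahead of the robot, y to its left, z up, the work surface at z = 0. Lengths are in m, angles in degrees, forces in N, time in s.
With the tool pointing down it reaches from about 0.325 to 0.875 m from the base axis. Payload 4.4 kg.
Tool frame: the origin (TCP) lies on the centre line of the jaws, within the pads' length; the fingertips stand arm.tip_reach ahead of it and the grasp point (between the pads) is the TCP (arm.tip_reach is the distance from the TCP to the fingertips, in m); z points along the fingers, y is the line along which they close (so a half turn about z gives the same grasp; the last joint's range is limited). The gripper opens to 85 mm and grips with 20 to 120 N. Pads are 22 mm wide; open, the fingers measure 114 mm over their backs; the gripper's body (76 mm by 85 mm) begins 54 mm behind the grasp point. The pads swing forward as they close: fully open they stand 13 mm farther back than shut.
Start: joints at [67.924, 11.837, 88.321, -0, 79.842, -8.623], TCP at [0.134, 0.559, 0.25] pointing down, gripper open.
Joint ranges: [-156.59, 156.59], [-49.26, 127.26], [12.9, 141.05], [-63.56, 243.56], [4.71, 150.69], [-161.64, 161.64]. Speed limits (degrees/s): [159.86, 159.86, 180, 180, 180, 180].

### API

Orientations are given as [roll, pitch, yaw] about the fixed x, y, z axes, in that order (R = Rz(yaw) Ry(pitch) Rx(roll)).
In Python, from station import arm, viewer gives the robot as it stands.
- The arm moves only by the shell command python3 -m inch 'ROWS' [OPENING]. ROWS is JSON, a list of rows, each a list of 6 numbers: the shift along the world's x, y, z scaled (see below), then the turn, a rotation vector about the world's x, y, z scaled (see below). A call has 1 to 12 rows; each row shifts and turns the commanded pose from where the row before left it; what a row does not reach is not made up. The controller multiplies each number of a shift by 4 cm and each number of a turn by 5 degrees. A row lasts 1/10 s, in which the tool goes at most 50 mm and 8.59 degrees, less where a joint would pass 70% of its speed; a pose out of reach is approached as far as the arm can. A call with a number of a shift or a turn outside -1 to 1 is refused whole. A call with a gripper value outside its range is refused whole. OPENING is the opening, from -1 (shut) to 1 (fully open), set as the call begins (- or left out, the last holds). The fingers move at their own pace and stop on an object; the grip force is fixed at half the most. Time passes only in rows, so rows that do not move let the fingers close. It gives the time, the measured TCP pose, the force, the opening and the grip force at its end, in the units of the state.
- arm.get_obs(): the state, without advancing time (a new reading comes with each control period).
- viewer.read_camera(name): name is "scene" or "top"; returns the picture (400x640x3 uint8, red, green, blue); there is no depth.
- viewer.get_calibration(name): a dict with "vfov" (degrees; the focal length in pixels is half the picture's height over the tangent of half this angle, whatever the lens; pixels are square), "cx", "cy" (the principal point, pixels), "world_to_cam" (4x4, takes a point from world to camera coordinates). Camera axes: x right, y up, looking along -z (the intrinsics and any distortion apply to the point x, -y, -z); pixel columns grow to the right and rows downward; lengths in m; the calibration is good to about 2 mm. A picture is of the moment at which its call begins. get_calibration takes no time and is no camera call.
- arm.sign_off(): hands the job in; it is judged then, once.
The state is a dict: "t": time; "joint_positions": joint angles; "qd": joint speeds; "joint_torque": joint torques, N m; "eef_pos": TCP position; "eef_rot": TCP orientation; "wrist_force": force on the tool from outside, world axes, zero at the start; "wrist_torque": the same for the moment, N m; "finger_gap": finger opening in m; "finger_force": force on a finger pad.
Only numpy, scipy, OpenCV 4.12 (cv2) and the standard library are available. Lean on these libraries where they do the work, as an engineer would, in place of code of your own. Each camera call takes 0.05 s, during which the arm holds its last target. There are 200 camera calls.

### The job

I am closing the gear case of the small press: with the mallet, drive the locating dowel that still stands up at the big end of the case fully home, and lay the mallet back down on the desk. Then take the cover plate by its handle and hold it level and still about a centimetre above the case's rim, not touching the case or its dowels, big end over big end and all four screw holes over their threaded holes, so that I can slip the gasket in and start the screws. Finish while still holding it there; leave the tin, the baren and the ink roller alone.

Things in the scene. Friction and masses are not known exactly. Their poses are not given: they have to be found in the camera images.
- gear_case: Fixed gear case of a bench press, open side up on the desk: dark green-grey casting, egg-shaped from above (about 132 long in x, 92 wide in y, small feet beside it), a steel and a brass gear inside. Origin: under its middle, on the desk; z up; x from its big end to its small end. Its flat bare-metal rim lies 46 mm above the origin; only two dowels stand above the rim.
- case_rim (a point): Point on the case's axis through its origin, at the height of the rim's top face (46 mm above the desk); axes as the case.
- dowel (a joint): How far the spring dowel has been driven down, in m: 0 = tip 18 mm above the rim, 0.014 = fully home against its stop, tip 4 mm above the rim. It starts between 0 and 0.004. It is a tight friction fit (about 8 N to move it) and stays where it is left.
- dowel_top (a point): Centre of the top end of the steel spring dowel, 8 mm thick, that stands upright in the rim at the tip of the case's big end (at x = -57, y = 0 mm in the case's frame). A second dowel at the small end (x = +58 mm) is already home, 4 mm above the rim.
- cover: Loose aluminium plate, 0.3 kg, 5 mm thick, of the case's egg-shaped outline, lying flat, right way up. Origin: on its underside, at the point that belongs over the case's origin; x from big to small end, z up. A black bow handle runs along x over its middle (centre of mass there too): bar 84 mm long, 14 thick in y, 17 to 35 mm above the underside. Four 12 mm screw holes, two 9.6 mm dowel holes.
- cover_handle (a point): Middle of the bar of the cover's handle, 26 mm above the underside.
- mallet: Loose carver's mallet, 0.28 kg, lying on its side: white round barrel head 56 mm thick, 64 mm long; wooden handle on the same axis, 21 mm thick (25 at its end), 95 mm long. Origin: centre of the head, 28 mm above the desk when lying; x along the axis from handle to head (handle at x = -127 to -32 mm). Any side of the barrel strikes. Centre of mass 8 mm behind the origin.
- blade_tin: Bystander: closed flat green tin, 67 x 99 x 21 mm, origin under its middle.
- baren: Bystander: round black baren with an arched strap, 100 mm across, 35 mm high, origin under its middle.
- brayer: Bystander: ink roller with a wooden handle, 112 x 170 x 34 mm, origin under its middle.
- case_hole0 (a point): Mouth of a 6 mm threaded hole in the case's rim: the big end's left-hand hole (seen from above with the small end ahead), at [-41, +35] mm in the case's x, y.
- cover_hole0 (a point): Centre, on the underside, of the 12 mm screw hole of the cover that belongs over case_hole0, at [-41, +35] mm in the cover's x, y.
- case_hole1 (a point): Mouth of a 6 mm threaded hole in the case's rim: the big end's right-hand hole (seen from above with the small end ahead), at [-41, -35] mm in the case's x, y.
- cover_hole1 (a point): Centre, on the underside, of the 12 mm screw hole of the cover that belongs over case_hole1, at [-41, -35] mm in the cover's x, y.
- case_hole2 (a point): Mouth of a 6 mm threaded hole in the case's rim: the small end's right-hand hole (seen from above with the small end ahead), at [+51, -19] mm in the case's x, y.
- cover_hole2 (a point): Centre, on the underside, of the 12 mm screw hole of the cover that belongs over case_hole2, at [+51, -19] mm in the cover's x, y.
- case_hole3 (a point): Mouth of a 6 mm threaded hole in the case's rim: the small end's left-hand hole (seen from above with the small end ahead), at [+51, +19] mm in the case's x, y.
- cover_hole3 (a point): Centre, on the underside, of the 12 mm screw hole of the cover that belongs over case_hole3, at [+51, +19] mm in the cover's x, y.

How it is judged (in metres and radians):
On the way, in this order (a step that is already met when the one before it is completed fails the run):
1. the mallet is picked up (contact force between the fingers and mallet above 0.5 N and height (world z) of mallet above 0.05 m), for 0.2 s.
2. the dowel is driven home (value of joint dowel above 0.0125 m), for 0.2 s.
3. the mallet lies on the desk, let go (height (world z) of mallet below 0.04 m and contact force between the fingers and mallet below 0.1 N and linear speed of mallet below 0.05 m/s and contact force between mallet and gear_case below 0.1 N), for 0.2 s.
4. the cover is lifted by the gripper (contact force between the fingers and cover above 0.5 N and height (world z) of cover above 0.03 m), for 0.2 s.
At the end, for the whole second after the job is handed in: Dowel driven 12.5 mm or more of its 14; mallet on the desk, let go, still; gripper holding the cover still, level within 0.05 rad, underside 5 to 18 mm above the rim, touching neither case nor dowels, each cover hole within 3 mm (horizontally) of its threaded hole (all of step 3 and value of joint dowel above 0.0125 m and contact force between the fingers and cover above 0.5 N and contact force between cover and gear_case below 0.1 N and angle between cover's own z axis and vertical below 0.05 rad and z of cover in the frame of case_rim between 0.005 and 0.018 m and linear speed of cover below 0.01 m/s and horizontal distance between cover_hole0 and case_hole0 below 0.003 m and horizontal distance between cover_hole1 and case_hole1 below 0.003 m and horizontal distance between cover_hole2 and case_hole2 below 0.003 m and horizontal distance between cover_hole3 and case_hole3 below 0.003 m); the arm keeps its last pose, push and grip.
It fails at once if the gripper or arm pushes the dowel (only the mallet may) (contact force between any of the fingers, the arm and dowel_c0 above 1 N).
It fails at once if the cover knocks against the case or its dowels (over 2 N) (contact force between cover and gear_case above 2 N).
It fails at once if the mallet is let go of above the desk (height (world z) of mallet above 0.06 m and contact force between the fingers and mallet below 0.01 N).
It fails at once if the cover is dropped (height (world z) of cover above 0.03 m and contact force between the fingers and cover below 0.01 N).
It fails at once if the tin, the baren or the ink roller is disturbed (distance of any of blade_tin, baren, brayer from where it was at the start of the episode above 0.02 m).
It also fails if it takes over 67 s, if anything falls off the work surface, if the arm or the gripper's body presses on something with over 40 N, if the wrist force passes 120 N, or if a joint passes its speed limit or range.

## Working session

There is one attempt and no reset: what is moved stays moved. The work goes in short steps, Python scripts to look and compute and a shell command to move; the robot and the scene stay as the last step left them, time stands still between calls to the robot, and variables do not carry over. Pictures are saved under pics/ and viewed, at most 10 in all, crops included, and the job is handed in when it is done.

```bash
mkdir -p pics; cat > h.py <<'E'
import numpy as np, cv2
from station import arm, viewer
def shot(n,f=None):
    im=viewer.read_camera(n)
    if f: cv2.imwrite('pics/'+f,cv2.cvtColor(im,cv2.COLOR_RGB2BGR))
    return im
def cal(n):
    c=viewer.get_calibration(n); f=200/np.tan(np.radians(c['vfov'])/2); return c,f,np.array(c['world_to_cam'])
def ray(n,u,v):
    c,f,T=cal(n)
    d=np.array([(u-c['cx'])/f,-(v-c['cy'])/f,-1.]); R=T[:3,:3]; return -R.T@T[:3,3], R.T@d
def onz(n,u,v,z):
    o,d=ray(n,u,v); return o+d*(z-o[2])/d[2]
def proj(n,p):
    c,f,T=cal(n); q=T[:3,:3]@np.array(p)+T[:3,3]; return c['cx']+f*q[0]/-q[2], c['cy']+f*q[1]/q[2]
E
python3 - <<'E'
from h import *
for n in('scene','top'):
    shot(n,n+'0.png'); c=viewer.get_calibration(n); print({k:v for k,v in c.items() if k!='world_to_cam'}, ray(n,320,200))
o=arm.get_obs();print(o,arm.tip_reach)
E
```

```text
{'vfov': 50.25716038839294, 'cx': 316.01898656861107, 'cy': 198.85278567585706} (array([-0.10726425, -0.57947556,  0.96437342]), array([ 0.52534717,  0.45577664, -0.71859057]))
{'vfov': 52.88096021442706, 'cx': 314.5350760019841, 'cy': 202.67627774260387} (array([0.43198414, 0.01261663, 1.23931765]), array([ 0.1139356 , -0.03771593, -0.99288726]))
{'t': 0.1, 'joint_positions': array([ 6.79229528e+01,  1.18826034e+01,  8.83955577e+01,  2.03537305e-03,
        7.98420089e+01, -8.62461052e+00]), 'qd': array([ 0.03211794, -0.09873269, -0.16393586, -0.12508233,  0.15063489,
       -0.08156994]), 'joint_torque': array([-3.97472550e-04, -3.84094620e+01, -2.92549539e+01, -2.26712800e-04,
        4.93883999e-03,  7.56286170e-06]), 'eef_pos': array([0.13354171, 0.55862447, 0.2492185 ]), 'eef_rot': array([-1.79881489e+02, -2.00007623e-02,  1.66547182e+02]), 'wrist_force': array([ 0.17054611, -0.17963534,  0.03743051]), 'wrist_torque': array([ 0.03083894,  0.03469824, -0.00924726]), 'finger_force': 0.0, 'finger_gap': 0.08515390378700363} 0.019
```

View pics/top0.png

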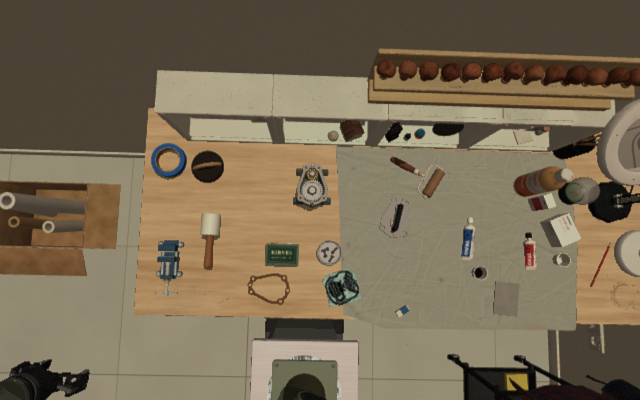

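View pics/scene0.png

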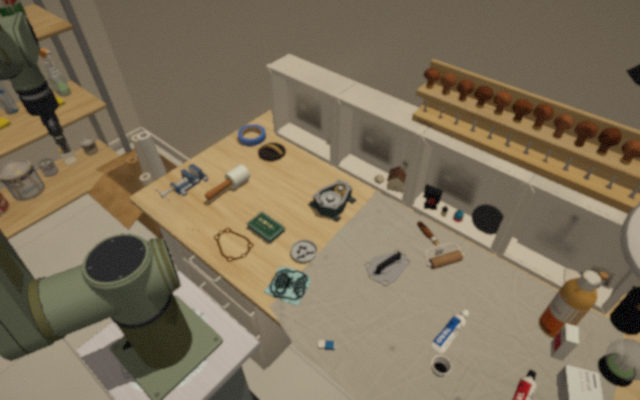

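The top view shows the mallet (head at 210,224, handle down to 208,268), the case (312,186), the cover (396,217), the tin (282,254), the baren (208,166) and the brayer (425,178). I'll enlarge the important ones.

```bash
python3 - <<'E'
from h import *
t=cv2.imread('pics/top0.png');s=cv2.imread('pics/scene0.png')
def cr(i,x,y,w=66,h=50): return cv2.resize(i[y:y+h,x:x+w],(396,300),interpolation=cv2.INTER_CUBIC)
cv2.imwrite('pics/c1.png',np.vstack([np.hstack([cr(t,279,160),cr(t,363,192)]),np.hstack([cr(s,299,173),cr(s,355,240)])]))
print(proj('top',(0,0,0)),proj('top',(.134,.559,.25)),proj('scene',(0,0,0)),proj('scene',(.134,.559,.25)))
for n,p,z in [('mhead',(210,224),.028),('hend',(208,268),.012),('case',(312,186),.046),('cover',(396,217),.0)]: print(n,onz('top',*p,z))
for n,p,z in [('mhead',(238,177),.028),('case',(331,198),.046),('cover',(387,265),.026)]: print(n,onz('scene',*p,z))
E
```

```text
(np.float64(303.67855351114804), np.float64(393.0784108532604)) (np.float64(65.70877570487147), np.float64(368.1457637358783)) (np.float64(167.59532869693362), np.float64(344.5020864006819)) (np.float64(62.52929318806949), np.float64(141.01337814723223))
mhead [0.48937982 0.29410083 0.028     ]
hend [0.35827115 0.29681226 0.012     ]
case [ 0.61046548 -0.00771279  0.046     ]
cover [ 0.52779122 -0.2718324   0.        ]
mhead [0.48574443 0.28532458 0.028     ]
case [ 0.59176385 -0.01693719  0.046     ]
cover [ 0.50997749 -0.27697     0.026     ]
```

View pics/c1.png

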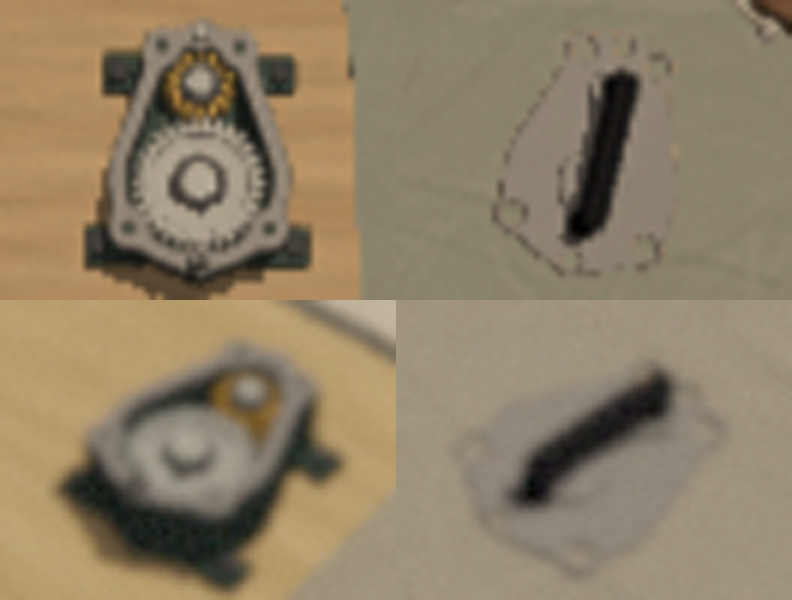

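The case points straight ahead with its big end towards the robot, the dowel at about (312,204). The cover has its small end up, turned about 15° clockwise. Next I measure both with masks and blob centroids.

```bash
cat >> h.py <<'E'
def avg(n,k=4): return np.mean([viewer.read_camera(n).astype(float) for _ in range(k)],0)
def blob(g,u,v,r=2.6):
    "dark-weighted centroid near u,v"
    for _ in range(4):
        vv,uu=np.mgrid[int(v)-5:int(v)+7,int(u)-5:int(u)+7]
        m=np.hypot(uu-u,vv-v)<r; I=g[vv,uu]; w=np.clip(np.percentile(I[m],75)-I,0,None)*m
        u,v=(w*uu).sum()/w.sum(),(w*vv).sum()/w.sum()
    return u,v
def rigid(L,W):
    "2D fit W=R L+t, returns t, yaw deg, residuals mm"
    L,W=np.array(L,float),np.array(W,float)[:,:2]; a,b=L-L.mean(0),W-W.mean(0)
    th=np.arctan2((a[:,0]*b[:,1]-a[:,1]*b[:,0]).sum(),(a*b).sum()); R=np.array([[np.cos(th),-np.sin(th)],[np.sin(th),np.cos(th)]])
    t=W.mean(0)-R@L.mean(0); return t,np.degrees(th),1e3*(W-(L@R.T+t))
HL=np.array([[-41,35],[-41,-35],[51,-19],[51,19]])/1e3
E
python3 - <<'E'
from h import *
a=avg('top');g=a.mean(2);np.save('a0.npy',a)
H=[(300.2,198.2),(323.8,198.3),(319.2,167.5),(306.2,167.5)]
B=[blob(g,*h) for h in H]; print(np.round(B,2))
t,th,r=rigid(HL,[onz('top',*b,.046) for b in B]); print('case',t,th,r.round(1))
C=[(381.8,227.3),(405,234),(407,202.8),(394.2,199.5)]
t,th,r=rigid(HL,[onz('top',*b,.003) for b in C]); print('cover eyeballed',t,th,r.round(1))
k=(g[192:245,370:425]<45).astype(np.uint8); vv,uu=np.nonzero(k); P=np.array([onz('top',u+370,v+192,.031)[:2] for u,v in zip(uu,vv)])
w,V=np.linalg.eigh(np.cov(P.T)); print('handle',len(P),P.mean(0),np.degrees(np.arctan2(V[1,1],V[0,1])), np.ptp(P@V,axis=0))
q=a[205:275,190:232]; m=((q.min(2)>150)&(np.ptp(q,axis=2)<40)).astype(np.uint8)
cs,_=cv2.findContours(m,0,2); c=max(cs,key=cv2.contourArea); vv,uu=np.nonzero(m);print('head px',uu.mean()+190,vv.mean()+205,len(uu),cv2.boundingRect(c)); print(onz('top',uu.mean()+190,vv.mean()+205,.045))
h=(q[...,0]-q[...,2]>50)&(q.mean(2)<110); vv,uu=np.nonzero(h); P=np.array([onz('top',u+190,v+205,.015)[:2] for u,v in zip(uu,vv)]);P=P[P[:,0]<.46];w,V=np.linalg.eigh(np.cov(P.T)); print('mhandle',len(P),P.mean(0),np.degrees(np.arctan2(V[1,1],V[0,1])),P.min(0),P.max(0))
E
```

```text
[[299.88 197.72]
 [323.81 197.92]
 [318.47 167.34]
 [305.52 167.06]]
case [ 0.6162334  -0.00730962] 1.1641213716821837 [[-0.5  0.7]
 [-0.4 -0.8]
 [ 0.2 -0.5]
 [ 0.7  0.6]]
cover eyeballed [ 0.5263958  -0.27310885] -13.6875631973929 [[-0.3  2.2]
 [-2.5 -1.9]
 [ 1.3 -1.8]
 [ 1.5  1.4]]
handle 135 [ 0.52446134 -0.26948093] 158.4370463794559 [0.05977801 0.14603039]
head px 208.9157894736842 223.62105263157895 95 (16, 9, 7, 20)
[0.48960596 0.2933854  0.045     ]
mhandle 254 [0.40620679 0.29912978] 179.61054576905775 [0.35521794 0.26810316] [0.45615968 0.32230396]
```

```bash
python3 - <<'E'
from h import *
a=np.load('a0.npy')
def big(m,off):
    n,l,s,c=cv2.connectedComponentsWithStats(m.astype(np.uint8)); i=1+np.argmax(s[1:,4]); vv,uu=np.nonzero(l==i); return uu+off[0],vv+off[1],s[i]
def rep(nm,u,v,z):
    P=np.array([onz('top',x,y,z)[:2] for x,y in zip(u,v)]); w,V=np.linalg.eigh(np.cov(P.T)); d=V[:,1]*np.sign(V[0,1]); print(nm,len(P),P.mean(0).round(4),np.degrees(np.arctan2(d[1],d[0])).round(1),np.ptp((P-P.mean(0))@V,axis=0).round(3),'px',u.mean(),v.mean(),'min/max',P.min(0),P.max(0))
q=a[195:245,375:420]; u,v,s=big(q.max(2)<50,(375,195)); rep('handle',u,v,.031)
q=a[205:275,190:232]
u,v,s=big(np.ptp(q,axis=2)<45,(190,205)); rep('head',u,v,.035)
hsv=cv2.cvtColor(q.astype(np.uint8),cv2.COLOR_RGB2HSV); print(hsv[45,10:28].tolist()); 
u,v,s=big((q[...,0]<150)&(q[...,0]-q[...,2]>35),(190,205)); rep('mh',u,v,.015)
E
```

```text
handle 133 [ 0.5233 -0.2683] -14.6 [0.016 0.086] px 397.16541353383457 217.73684210526315 min/max [ 0.48275161 -0.28293624] [ 0.56532319 -0.25268521]
head 437 [0.4849 0.2917] 2.7 [0.059 0.075] px 210.1945080091533 225.4050343249428 min/max [0.44487695 0.26336479] [0.5194933  0.32051418]
[[16, 119, 172], [16, 117, 172], [16, 118, 173], [16, 116, 173], [16, 117, 159], [13, 147, 111], [12, 168, 114], [12, 169, 125], [12, 165, 127], [12, 163, 117], [12, 167, 104], [12, 164, 81], [15, 127, 84], [16, 118, 168], [17, 118, 171], [16, 119, 171], [17, 117, 170], [17, 119, 171]]
mh 367 [0.4122 0.2979] 0.0 [0.058 0.125] px 208.35694822888283 249.90463215258856 min/max [0.35240988 0.26810316] [0.47720915 0.3264613 ]
```

```bash
python3 -m inch '[[0.88,-0.67,-0.2,0,0,0.21],[0.88,-0.67,-0.2,0,0,0.21],[0.88,-0.67,-0.2,0,0,0.21],[0.88,-0.67,-0.2,0,0,0.21],[0.88,-0.67,-0.2,0,0,0.21],[0.88,-0.67,-0.2,0,0,0.21],[0.88,-0.67,-0.2,0,0,0.21],[0.88,-0.67,-0.2,0,0,0.21],[0.88,-0.67,-0.2,0,0,0.21],[0.88,-0.67,-0.2,0,0,0.21],[0,0,0,0,0,0],[0,0,0,0,0,0]]' 1
python3 - <<'E'
from h import *
print(arm.get_obs()['eef_pos'],arm.get_obs()['eef_rot'])
t=shot('top');s=shot('scene')
def cr(i,x,y,w=99,h=75): return cv2.resize(i[y:y+h,x:x+w,::-1],(396,300),interpolation=cv2.INTER_CUBIC)
cv2.imwrite('pics/c2.png',np.hstack([cr(t,160,190),cr(s,190,125)]))
E
```

```text
t: 1.5
eef_pos: [0.4862, 0.2904, 0.1698]
eef_rot: [-180.0, -0.1, 176.9]
wrist_force: [-0.4, 0.1, -0.9]
finger_gap: 0.0853
finger_force: 0.0
[0.48618357 0.29037572 0.16981699] [-1.79994322e+02 -7.08903245e-02  1.76896606e+02]
```

View pics/c2.png

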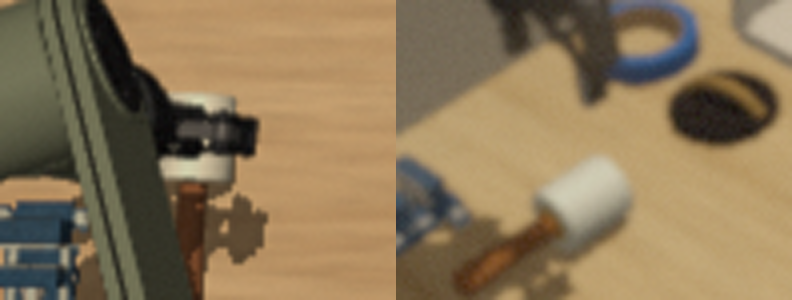

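The open gripper is straddling the head (top crop about 200,135), and the scene view agrees within a few millimetres. I'll descend and grip.

```bash
python3 -m inch '[[0,0,-0.8,0,0,0],[0,0,-0.8,0,0,0],[0,0,-0.7,0,0,0],[0,0,-0.5,0,0,0],[0,0,-0.4,0,0,0],[0,0,-0.3,0,0,0],[0,0,-0.2,0,0,0],[0,0,0,0,0,0],[0,0,0,0,0,0]]' 1 && python3 -m inch '[[0,0,0,0,0,0],[0,0,0,0,0,0],[0,0,0,0,0,0],[0,0,0,0,0,0],[0,0,0,0,0,0],[0,0,0,0,0,0]]' -1
```

```text
t: 2.5
eef_pos: [0.4861, 0.2918, 0.0229]
eef_rot: [180.0, 0.1, 177.1]
wrist_force: [-0.6, 0.0, 0.2]
finger_gap: 0.0854
finger_force: 0.0
t: 3.1
eef_pos: [0.4876, 0.2924, 0.0243]
eef_rot: [179.8, 0.2, 177.0]
wrist_force: [-0.5, 2.6, 4.8]
finger_gap: 0.0544
finger_force: 64.0
```

```bash
python3 -m inch '[[0,0,0.3,0,0,0],[0,0,0.7,0,0,0],[0,0,0.8,0,0,0],[0,0,0.8,0,0,0],[0,0,0.8,0,0,0],[0,0,0.2,0,0,0]]' && python3 -m inch '[[0.21,-0.94,0,0,0,0],[0.21,-0.94,0,0,0,0],[0.21,-0.94,0,0,0,0],[0.21,-0.94,0,0,0,0],[0.21,-0.94,0,0,0,0],[0.21,-0.94,0,0,0,0],[0.21,-0.94,0,0,0,0],[0.21,-0.94,0,0,0,0],[0,0,-0.5,0,0,0],[0,0,-0.5,0,0,0],[0,0,0,0,0,0],[0,0,0,0,0,0]]'
python3 - <<'E'
from h import *
s=shot('scene'); t=shot('top')
def cr(i,x,y,w=100,h=75): return cv2.resize(i[y:y+h,x:x+w,::-1],(400,300),interpolation=cv2.INTER_CUBIC)
cv2.imwrite('pics/c3.png',np.hstack([cr(s,270,140),cr(t,260,150)]))
E
```

```text
t: 3.7
eef_pos: [0.4878, 0.2917, 0.1705]
eef_rot: [179.9, 0.4, 177.0]
wrist_force: [0.8, 0.4, -3.0]
finger_gap: 0.0543
finger_force: 64.6
t: 4.9
eef_pos: [0.5515, -0.0094, 0.1248]
eef_rot: [180.0, -0.2, 177.0]
wrist_force: [0.5, -0.6, -3.7]
finger_gap: 0.0543
finger_force: 64.7
```

View pics/c3.png

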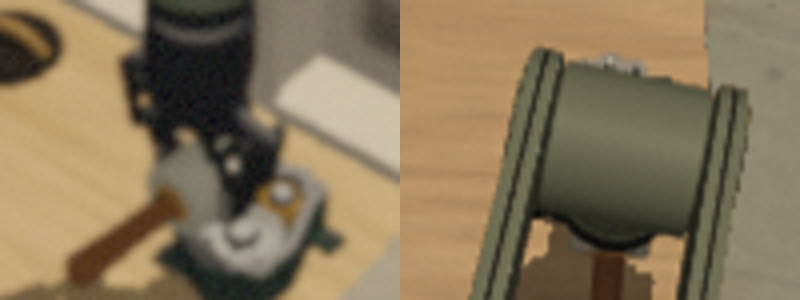

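The mallet is held level with its head over the big end of the case. I'll press down gently.

```bash
python3 -m inch '[[0,0,-0.3,0,0,0],[0,0,-0.3,0,0,0],[0,0,-0.2,0,0,0],[0,0,-0.1,0,0,0],[0,0,0,0,0,0],[0,0,0,0,0,0]]' && python3 -m inch '[[0,0,-0.06,0,0,0],[0,0,-0.06,0,0,0],[0,0,-0.06,0,0,0],[0,0,-0.06,0,0,0],[0,0,0,0,0,0],[0,0,0,0,0,0]]'
```

```text
t: 5.6
eef_pos: [0.5531, -0.0096, 0.0903]
eef_rot: [-180.0, 0.0, 177.0]
wrist_force: [0.0, -0.5, -4.2]
finger_gap: 0.0542
finger_force: 64.8
t: 6.2
eef_pos: [0.5536, -0.0097, 0.0813]
eef_rot: [-180.0, 0.1, 177.0]
wrist_force: [-1.2, -0.3, 4.0]
finger_gap: 0.0544
finger_force: 65.6
```

Contact: the wrist force has risen by about 8 N, as expected. I'll keep pressing until it hits the stop.

```bash
python3 -m inch '[[0,0,-0.05,0,0,0],[0,0,-0.05,0,0,0],[0,0,-0.04,0,0,0],[0,0,0,0,0,0],[0,0,0,0,0,0]]' && python3 -m inch '[[0,0,-0.04,0,0,0],[0,0,0,0,0,0],[0,0,0,0,0,0]]'
```

```text
t: 6.7
eef_pos: [0.5534, -0.0097, 0.0751]
eef_rot: [-180.0, 0.1, 177.0]
wrist_force: [0.5, 0.1, 2.5]
finger_gap: 0.0544
finger_force: 65.5
t: 7.0
eef_pos: [0.5535, -0.0097, 0.0741]
eef_rot: [-180.0, 0.1, 177.0]
wrist_force: [-1.7, 0.1, 6.0]
finger_gap: 0.0544
finger_force: 65.9
```

```bash
python3 -m inch '[[0,0,-0.04,0,0,0],[0,0,0,0,0,0],[0,0,0,0,0,0]]' && python3 -m inch '[[0,0,-0.04,0,0,0],[0,0,0,0,0,0],[0,0,0,0,0,0]]'
```

```text
t: 7.3
eef_pos: [0.5537, -0.0097, 0.0739]
eef_rot: [-180.0, 0.1, 177.1]
wrist_force: [-3.8, 0.7, 13.8]
finger_gap: 0.0541
finger_force: 66.8
t: 7.6
eef_pos: [0.554, -0.0097, 0.0737]
eef_rot: [-180.0, 0.1, 177.1]
wrist_force: [-7.4, 0.8, 22.8]
finger_gap: 0.054
finger_force: 67.7
```

The stop is reached: stiff, and at the predicted height. Now I take the mallet back to where it lay.

```bash
python3 -m inch '[[0,0,0.4,0,0,0],[0,0,0.7,0,0,0],[0,0,0.8,0,0,0],[0,0,0.5,0,0,0],[0,0,0,0,0,0]]' && python3 -m inch '[[-0.2,0.94,0,0,0,0],[-0.2,0.94,0,0,0,0],[-0.2,0.94,0,0,0,0],[-0.2,0.94,0,0,0,0],[-0.2,0.94,0,0,0,0],[-0.2,0.94,0,0,0,0],[-0.2,0.94,0,0,0,0],[-0.2,0.94,0,0,0,0],[0,0,0,0,0,0],[0,0,0,0,0,0]]'
python3 - <<'E'
from h import *
s=shot('scene'); t=shot('top')
def cr(i,x,y,w=66,h=50): return cv2.resize(i[y:y+h,x:x+w,::-1],(396,300),interpolation=cv2.INTER_CUBIC)
cv2.imwrite('pics/c4.png',np.vstack([np.hstack([cr(s,299,173),cr(t,279,160)]),np.hstack([cr(s,200,110,99,75),cr(t,160,190,99,75)])]))
E
```

```text
t: 8.1
eef_pos: [0.5544, -0.0098, 0.1682]
eef_rot: [-180.0, 0.3, 177.1]
wrist_force: [0.4, -0.8, -2.8]
finger_gap: 0.0547
finger_force: 65.0
t: 9.1
eef_pos: [0.4869, 0.2912, 0.1633]
eef_rot: [-179.8, -0.3, 177.2]
wrist_force: [0.5, -0.3, -3.3]
finger_gap: 0.0539
finger_force: 65.2
```

View pics/c4.png

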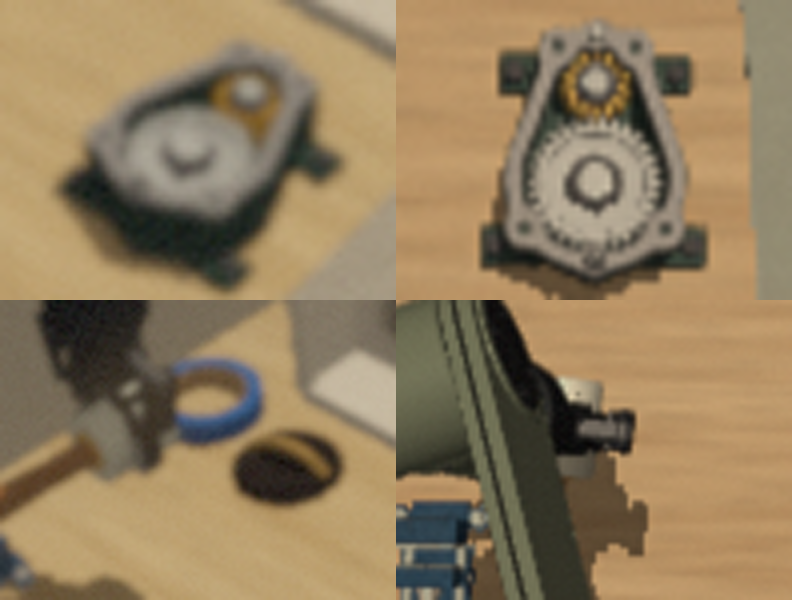

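The dowel no longer protrudes noticeably, and the mallet is level over its old spot. I'll lower and release it.

```bash
python3 -m inch '[[0,0,-0.7,0,0,0],[0,0,-0.8,0,0,0],[0,0,-0.7,0,0,0],[0,0,-0.5,0,0,0],[0,0,-0.3,0,0,0],[0,0,-0.2,0,0,0],[0,0,-0.1,0,0,0],[0,0,-0.06,0,0,0],[0,0,0,0,0,0],[0,0,0,0,0,0]]'
```

```text
t: 10.2
eef_pos: [0.4897, 0.2916, 0.0328]
eef_rot: [180.0, 0.1, 177.1]
wrist_force: [0.6, -0.1, -3.4]
finger_gap: 0.0539
finger_force: 65.1
```

```bash
python3 -m inch '[[0,0,-0.1,0,0,0],[0,0,-0.06,0,0,0],[0,0,-0.03,0,0,0],[0,0,0,0,0,0],[0,0,0,0,0,0]]'
```

```text
t: 10.7
eef_pos: [0.4889, 0.2912, 0.0244]
eef_rot: [-180.0, -0.0, 177.0]
wrist_force: [-0.7, -0.7, -1.3]
finger_gap: 0.0541
finger_force: 65.4
```

On the desk (the load is coming off the wrist). I'll release and wait, then raise straight up.

```bash
python3 -m inch '[[0,0,-0.02,0,0,0],[0,0,0,0,0,0],[0,0,0,0,0,0],[0,0,0,0,0,0],[0,0,0,0,0,0],[0,0,0,0,0,0]]' 1 && python3 -m inch '[[0,0,0.3,0,0,0],[0,0,0.6,0,0,0],[0,0,0.8,0,0,0],[0,0,0.8,0,0,0],[0,0,0.8,0,0,0],[0,0,0.5,0,0,0],[0,0,0,0,0,0]]'
```

```text
t: 11.3
eef_pos: [0.4891, 0.2913, 0.0235]
eef_rot: [180.0, 0.0, 177.0]
wrist_force: [-0.8, -0.5, 0.2]
finger_gap: 0.0855
finger_force: 0.0
t: 12.0
eef_pos: [0.4917, 0.2924, 0.1807]
eef_rot: [179.8, 0.5, 177.1]
wrist_force: [0.3, -0.5, 0.7]
finger_gap: 0.0854
finger_force: 0.0
```

```bash
python3 -m inch '[[0.05,-0.94,0,0,0,-0.16],[0.05,-0.94,0,0,0,-0.16],[0.05,-0.94,0,0,0,-0.16],[0.05,-0.94,0,0,0,-0.16],[0.05,-0.94,0,0,0,-0.16],[0.05,-0.94,0,0,0,-0.16],[0.05,-0.94,0,0,0,-0.16],[0.05,-0.94,0,0,0,-0.16],[0.05,-0.94,0,0,0,-0.16],[0.05,-0.94,0,0,0,-0.16],[0.05,-0.94,0,0,0,-0.16],[0.05,-0.94,0,0,0,-0.16]]' && python3 -m inch '[[0.05,-0.94,-0.3,0,0,-0.16],[0.05,-0.94,-0.3,0,0,-0.16],[0.05,-0.94,-0.3,0,0,-0.16],[0,0,-0.5,0,0,0],[0,0,0,0,0,0],[0,0,0,0,0,0]]'
python3 - <<'E'
from h import *
s=shot('scene'); t=shot('top')
def cr(i,x,y,w=100,h=75): return cv2.resize(i[y:y+h,x:x+w,::-1],(400,300),interpolation=cv2.INTER_CUBIC)
cv2.imwrite('pics/c5.png',np.vstack([np.hstack([cr(s,340,225),cr(t,350,180)]),np.hstack([cr(s,190,125),cr(t,160,200)])]))
E
```

```text
t: 13.2
eef_pos: [0.512, -0.1611, 0.1744]
eef_rot: [180.0, -0.1, 167.4]
wrist_force: [1.3, 0.3, 0.8]
finger_gap: 0.0852
finger_force: 0.0
t: 13.8
eef_pos: [0.5179, -0.2718, 0.1182]
eef_rot: [179.9, -0.2, 165.0]
wrist_force: [0.6, -0.1, -0.2]
finger_gap: 0.0854
finger_force: 0.0
```

View pics/c5.png

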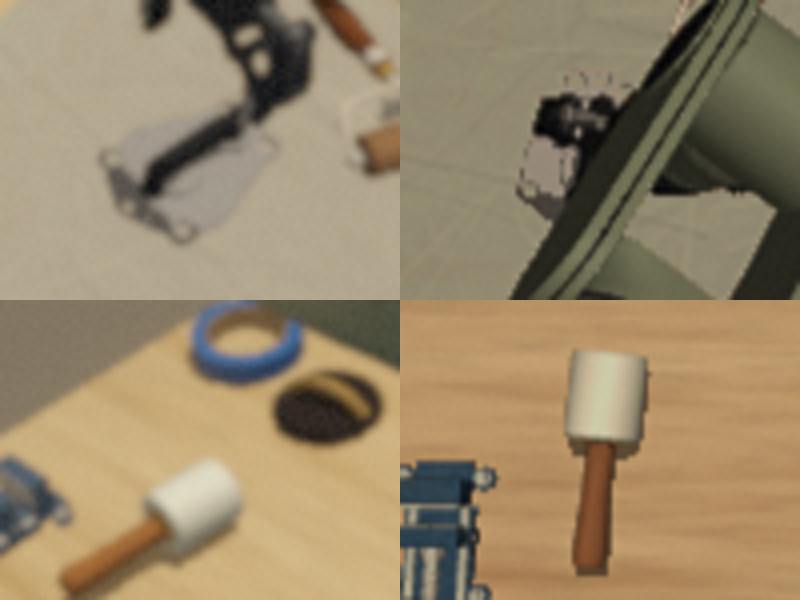

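The mallet lies free on the desk. The gripper is over the cover's handle, lined up with the bar. I'll descend to grasp it.

```bash
python3 -m inch '[[0.1,0,-0.6,0,0,0],[0,0,-0.6,0,0,0],[0,0,-0.5,0,0,0],[0,0,-0.25,0,0,0],[0,0,-0.15,0,0,0],[0,0,-0.1,0,0,0],[0,0,0,0,0,0],[0,0,0,0,0,0]]'
```

```text
t: 14.7
eef_pos: [0.5236, -0.2732, 0.0324]
eef_rot: [-180.0, 0.1, 165.1]
wrist_force: [-0.2, -0.1, 0.8]
finger_gap: 0.0853
finger_force: 0.0
```

```bash
python3 -m inch '[[0,0,-0.07,0,0,0],[0,0,-0.03,0,0,0],[0,0,0,0,0,0]]' && python3 -m inch '[[0,0,0,0,0,0],[0,0,0,0,0,0],[0,0,0,0,0,0],[0,0,0,0,0,0],[0,0,0,0,0,0],[0,0,0,0,0,0],[0,0,0,0,0,0],[0,0,0,0,0,0],[0,0,0,0,0,0],[0,0,0,0,0,0]]' -1
```

```text
t: 15.0
eef_pos: [0.5229, -0.2728, 0.0274]
eef_rot: [180.0, -0.0, 165.0]
wrist_force: [-0.3, -0.4, 0.8]
finger_gap: 0.0856
finger_force: 0.0
t: 16.0
eef_pos: [0.5232, -0.2727, 0.0277]
eef_rot: [180.0, 0.0, 165.0]
wrist_force: [0.3, 2.3, 3.3]
finger_gap: 0.0128
finger_force: 59.7
```

```bash
python3 -m inch '[[0,0,0.1,0,0,0],[0,0,0.3,0,0,0],[0,0,0.5,0,0,0],[0,0,0.6,0,0,0],[0,0,0.6,0,0,0],[0,0,0.4,0,0,0],[0,0,0.1,0,0,0],[0,0,0,0,0,0],[0,0,0,0,0,0]]' && python3 -m inch '[[0.1,0.3,0,0,0,0.14],[0.23,0.65,0,0,0,0.3],[0.25,0.75,0,0,0,0.35],[0.25,0.75,0,0,0,0.35],[0.25,0.75,0,0,0,0.35],[0.25,0.75,0,0,0,0.35],[0.25,0.75,0,0,0,0.35],[0.25,0.75,0,0,0,0.35],[0.23,0.65,0,0,0,0.3],[0.18,0.38,0,0,0,0.26],[0.07,0.15,0,0,0,0.14],[0,0,0,0,0,0]]'
python3 - <<'E'
from h import *
for _ in range(4): viewer.get_calibration('top')
t=avg('top');s=avg('scene');np.save('t1.npy',t);np.save('s1.npy',s)
print(arm.get_obs()['eef_pos'],arm.get_obs()['eef_rot'])
def cr(i,x,y,w=66,h=50): return cv2.resize(i[y:y+h,x:x+w,::-1],(396,300),interpolation=cv2.INTER_CUBIC)
cv2.imwrite('pics/c6.png',np.hstack([cr(s,299,153),cr(t,279,155)]))
E
```

```text
t: 16.9
eef_pos: [0.522, -0.2722, 0.1302]
eef_rot: [180.0, -0.1, 165.0]
wrist_force: [-0.7, 0.0, -4.5]
finger_gap: 0.0128
finger_force: 58.8
t: 18.1
eef_pos: [0.6153, -0.007, 0.1309]
eef_rot: [-180.0, -0.1, -178.7]
wrist_force: [0.3, 0.2, -3.3]
finger_gap: 0.0129
finger_force: 58.9
[ 0.61524531 -0.00841647  0.1315501 ] [-1.79992244e+02 -9.70050710e-04 -1.78826009e+02][ WARN:0@5.252] global loadsave.cpp:1063 imwrite_ Unsupported depth image for selected encoder is fallbacked to CV_8U.
```

View pics/c6.png

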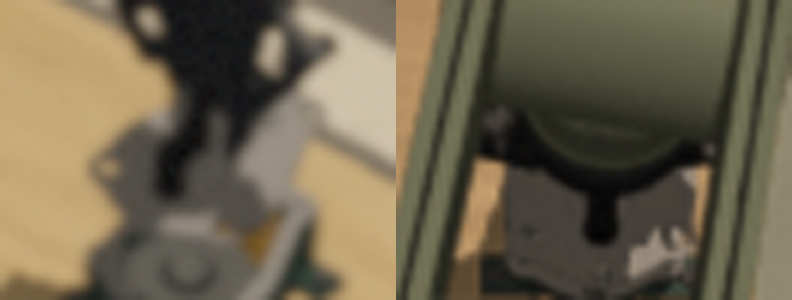

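The top view shows the cover's big end (hole0 at about (300.4,194), handle end at about row 195), and the arm hides the rest. I'll measure its offset along the bar from these features and enlarge that area once with more contrast.

```bash
python3 - <<'E'
from h import *
t=np.load('t1.npy');a=np.load('a0.npy')
im=t[178:208,290:332,::-1]; im=np.clip((im-30)*1.9,0,255).astype(np.uint8); cv2.imwrite('pics/c7.png',cv2.resize(im,(756,540),interpolation=cv2.INTER_CUBIC))
g=t.mean(2);g0=a.mean(2)
print(g[190:209,308:318].round().astype(int)); print('case');print(g0[195:212,308:318].round().astype(int))
E
```

```text
[[62 64 48 16  8 10  9 26 63 62]
 [64 62 42 14 10 10  8 23 57 64]
 [65 61 29 10  9 11 10 16 52 65]
 [65 59 27 10  7  7  7 17 54 65]
 [65 64 37 11  5  4 11 29 59 64]
 [65 65 57 34 23 19 28 49 63 65]
 [65 65 64 60 58 55 58 63 64 68]
 [64 65 65 65 64 63 65 65 64 71]
 [64 65 65 65 62 62 64 64 64 73]
 [65 65 66 65 68 73 62 64 65 86]
 [65 64 65 61 66 67 54 62 66 87]
 [62 61 63 59 56 58 51 63 61 66]
 [64 63 57 58 57 61 58 62 61 63]
 [65 63 49 47 42 47 60 65 64 60]
 [46 57 50 41 38 38 56 50 42 34]
 [30 33 41 51 52 41 35 32 42 45]
 [64 44 27 32 29 31 43 63 68 69]
 [75 68 56 52 44 63 68 73 72 72]
 [88 85 77 76 71 74 74 74 72 80]]
case
[[158 158 146 140  95 140 157 157 157 156]
 [158 159 159 158 147 157 158 156 156 152]
 [153 156 157 158 157 157 154 157 158 156]
 [155 146 157 159 159 154 133 153 155 140]
 [135 149 145 156 157 155 129 135 122 138]
 [ 98  97 110 113 128 129  88 116  73  89]
 [ 97  84 103  96 125 112  79  97  83 117]
 [126 122 107 112  91 116 122 126 124 132]
 [131 129  78  94  82  96 129 132 130 116]
 [ 84 109  58  51  53  79 108  93  75  58]
 [ 36  53  41  51  81  74  57  44  42  42]
 [ 61  43  25  32  46  41  42  59  64  64]
 [ 70  65  53  49  44  61  64  68  68  81]
 [ 70  70  68  67  65  68  76  75  81 124]
 [ 68  69  68  69  76  82 125 128 128 137]
 [ 75  76  76  82 125 131 139 139 138 139]
 [130 130 130 130 140 141 141 140 140 140]]
```

View pics/c7.png

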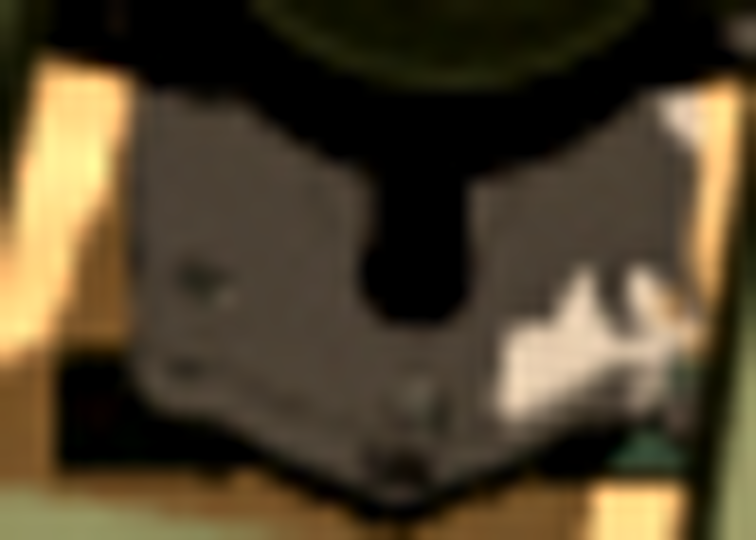

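```bash
python3 - <<'E'
from h import *
T=np.array([.6152,-.0080]);th=np.radians(1.2);R=np.array([[np.cos(th),-np.sin(th)],[np.sin(th),np.cos(th)]])
for n,p,z,l in [('hole0',(300.8,193.0),.1065,(-41,35)),('dowelhole',(312.7,199.7),.1065,(-57,0)),('handle end base',(312.5,195.2),.109,(-42,0)),('handle end top',(312.5,195.2),.139,(-42,0))]:
    w=onz('top',*p,z)[:2]; print(n,w.round(4),(1e3*(R.T@(w-T))-l).round(1))
g0=np.load('a0.npy').mean(2)
for n,p,z,l in [('case dowel now',(398/18+289.5,465/18+177.5),.050,(-57,0))]:
    w=onz('top',*p,z)[:2]; print(n,w.round(4))
th=np.radians(1.16);R=np.array([[np.cos(th),-np.sin(th)],[np.sin(th),np.cos(th)]])
print('expected dowel',np.array([.6162,-.0073])+R@[-.057,0])
E
```

```text
hole0 [0.5804 0.0246] [ 6.9 -1.7]
dowelhole [ 0.5622 -0.0097] [ 4.  -0.6]
handle end base [ 0.5748 -0.0087] [1.6 0.1]
handle end top [ 0.571  -0.0082] [-2.2  0.8]
case dowel now [ 0.5578 -0.0078]
expected dowel [ 0.55921168 -0.00845393]
```

```bash
python3 -m inch '[[0,0,-0.3,0,0,0],[0,0,-0.3,0,0,0],[0,0,-0.2,0,0,0],[0,0,-0.1,0,0,0],[0,0,0,0,0,0],[0,0,0,0,0,0]]'
python3 - <<'E'
from h import *
a=np.load('a0.npy')
def ext(nm,m,off,z,yaw,T):
    n,l,s,c=cv2.connectedComponentsWithStats(m.astype(np.uint8)); i=1+np.argmax(s[1:,4]); k=(l==i).astype(np.uint8)
    cs,_=cv2.findContours(k,0,2); k=cv2.drawContours(np.zeros_like(k),cs,-1,1,-1)
    vv,uu=np.nonzero(k); P=np.array([onz('top',u+off[0],v+off[1],z)[:2] for u,v in zip(uu,vv)]); th=np.radians(yaw)
    d=np.array([np.cos(th),np.sin(th)]);e=np.array([-d[1],d[0]]); x=1e3*(P-T)@d; y=1e3*(P-T)@e
    print(nm,len(P),'x',x.min().round(1),x.max().round(1),'y',y.min().round(1),y.max().round(1),'mean',x.mean().round(1),y.mean().round(1)); 
    for r in k[::2]: print(''.join('.#'[q] for q in r))
q=a[190:248,370:425]; print(q[5,3],q[30,40],q[30,20])
d=q[...,0]-q[...,1]; med=np.median(d); print(np.percentile(d,[5,25,50,75,95]))
ext('cover',cv2.GaussianBlur(d,(3,3),0)>7,(370,190),.005,-15,np.array([.5232,-.2727]))
q=a[158:212,285:340]; sat=np.ptp(q,axis=2)
ext('case',(sat<35)&(q.max(2)>75),(285,158),.046,1.16,np.array([.6162,-.0073]))
E
```

```text
t: 19.1
eef_pos: [0.6155, -0.0075, 0.0954]
eef_rot: [-180.0, 0.0, -178.7]
wrist_force: [0.7, 0.7, -3.7]
finger_gap: 0.0129
finger_force: 58.9
[136.5 130.5 107. ] [137.25 129.   106.75] [96.25 88.25 78.  ]
[ 5.8625  7.25    7.75    9.     13.    ]Traceback (most recent call last):
  File "<stdin>", line 12, in <module>
  File "<stdin>", line 6, in ext
  File "h.py", line 13, in onz
    o,d=ray(n,u,v); return o+d*(z-o[2])/d[2]
        ~~~^^^^^^^
  File "h.py", line 10, in ray
    c,f,T=cal(n)
          ~~~^^^
  File "h.py", line 8, in cal
    c=viewer.get_calibration(n); f=200/np.tan(np.radians(c['vfov'])/2); return c,f,np.array(c['world_to_cam'])
ValueError: time passes only in moves, steps and waits
```

```bash
sed -i 's/^def cal(n):/import functools\n@functools.cache\ndef cal(n):/' h.py
python3 - <<'E'
from h import *
a=np.load('a0.npy')
def ext(nm,m,off,z,yaw,T):
    n,l,s,c=cv2.connectedComponentsWithStats(m.astype(np.uint8)); i=1+np.argmax(s[1:,4]); k=(l==i).astype(np.uint8)
    cs,_=cv2.findContours(k,0,2); k=cv2.drawContours(np.zeros_like(k),cs,-1,1,-1)
    vv,uu=np.nonzero(k); P=np.array([onz('top',u+off[0],v+off[1],z)[:2] for u,v in zip(uu,vv)]); th=np.radians(yaw)
    d=np.array([np.cos(th),np.sin(th)]);e=np.array([-d[1],d[0]]); x=1e3*(P-T)@d; y=1e3*(P-T)@e
    print(nm,len(P),'x',x.min().round(1),x.max().round(1),'y',y.min().round(1),y.max().round(1),'mean',x.mean().round(1),y.mean().round(1)); 
    for r in k[::2]: print(''.join('.#'[q] for q in r))
q=a[190:248,370:425]; d=q[...,0]-q[...,2]; print(d[20:50:6,8:50:3].round())
ext('cover',cv2.GaussianBlur(d,(3,3),0)<24.5,(370,190),.005,-15,np.array([.5232,-.2727]))
q=a[158:212,285:340]; sat=np.ptp(q,axis=2)
ext('case',(sat<35)&(q.max(2)>75),(285,158),.046,1.16,np.array([.6162,-.0073]))
E
```

```text
[[32. 31. 32. 29. 28. 28. 11.  2. 16. 28. 30. 32. 31. 31.]
 [32. 31. 28. 28. 28. 27.  4.  3. 28. 28. 30. 32. 32. 32.]
 [32. 28. 28. 28. 24. 15.  5. 14. 27. 27. 28. 32. 32. 31.]
 [30. 31. 24. 28. 27. -1.  4. 28. 28. 28. 28. 33. 32. 32.]
 [32. 32. 31. 26. 28. 25. 28. 27. 30. 32. 32. 30. 31. 32.]]
cover 252 x -48.5 50.0 y -14.0 15.2 mean 0.8 0.4
.......................................................
.......................................................
.......................................................
.......................................................
.......................................................
.......................................................
.......................................................
...........................######......................
..........................########.....................
.........................#########.....................
.........................#########.....................
.........................########......................
........................########.......................
.......................####
[... 1729 characters left out ...]
###############.............
............##############################.............
............##############################.............
............##############################.............
............#############################..............
............##############################.............
............###############################............
.............#############################.............
...................#################...................
.......................##...####.......................
.......................................................
.......................................................
.......................................................
```

```bash
python3 - <<'E'
from h import *
a=np.load('a0.npy'); q=a[190:248,368:426]
s=cv2.GaussianBlur(q[...,0]+q[...,2]-2*q[...,1],(3,3),0); dark=q.max(2)<60
print(s[20:50:6,8:50:3].round())
s8=np.clip(s*6+150,0,255).astype(np.uint8); th,_=cv2.threshold(s8[~dark].reshape(-1,1),0,255,cv2.THRESH_OTSU); m=((s8>th)|dark).astype(np.uint8); m=cv2.morphologyEx(m,cv2.MORPH_OPEN,np.ones((3,3),np.uint8))
n,l,st,c=cv2.connectedComponentsWithStats(m); i=1+np.argmax(st[1:,4]); k=(l==i).astype(np.uint8)
cs,_=cv2.findContours(k,0,2); k=cv2.drawContours(np.zeros_like(k),cs,-1,1,-1); vv,uu=np.nonzero(k)
for r in k[::2]: print(''.join('.#'[x] for x in r))
P=np.array([onz('top',u+368,v+190,.004)[:2] for u,v in zip(uu,vv)]);t=np.radians(-15);d=np.array([np.cos(t),np.sin(t)]);e=np.array([-d[1],d[0]]);D=P-[.5232,-.2727];x=1e3*D@d;y=1e3*D@e
print(len(P),x.min(),x.max(),y.min(),y.max(),x.mean(),y.mean())
for x0 in range(-60,70,10):
    b=abs(x-x0)<2.5
    if b.any(): print(x0,y[b].min().round(1),y[b].max().round(1))
E
```

```text
[[-16. -16. -16.  -9.  -3.  -3.  -2.  -0.   1.  -1.  -2. -12. -16. -16.]
 [-16. -17.  -6.  -2.  -3.  -3.  -1.   1.  -1.  -3.  -3.  -9. -16. -16.]
 [-16. -15.  -3.  -3.  -3.  -3.  -0.   1.  -2.  -2.  -2.  -6. -16. -16.]
 [-17.  -9. -14.  -2.  -2.  -0.   0.  -1.  -4.  -3.  -1. -11. -17. -16.]
 [-16. -17. -17. -12.  -3.  -9.  -3.  -2.  -2. -11.  -7. -16. -16. -16.]]
..........................................................
..........................................................
..........................................................
..........................................................
............................####..........................
............................####..####....................
.......................###############....................
.....................################.....................
....................#####################.................
...................######################.................
.................########################.................
................#########################.................
...............###########
[... 579 characters left out ...]
...######.##########.......................
.........................########.........................
..........................................................
..........................................................
..........................................................
..........................................................
..........................................................
856 -58.51608075923636 63.52948435494502 -44.02347802375385 47.55760041424098 -1.0030626848249666 2.3775780629425296
-60 -7.4 -4.5
-50 -24.4 30.1
-40 -28.8 29.6
-30 -41.3 45.6
-20 -42.6 45.1
-10 -43.2 47.6
0 -40.0 44.1
10 -37.6 42.7
20 -35.2 39.2
30 -29.0 35.7
40 -26.6 32.2
50 -23.3 18.1
60 -11.1 18.4
```

```bash
python3 - <<'E'
from h import *
a=np.load('a0.npy'); s=a[...,0]+a[...,2]-2*a[...,1]
C=[(381.8,227.3),(405,234),(407,202.8),(394.2,199.5)]
T=np.array([.5232,-.2727]);t=np.radians(-15);R=np.array([[np.cos(t),-np.sin(t)],[np.sin(t),np.cos(t)]])
W=[]
for c,l in zip(C,HL):
    b=blob(s,*c,2.5); w=onz('top',*b,.003)[:2]; W.append(w); print(np.round(b,2),(1e3*(R.T@(w-T)-l)).round(1))
print(rigid(HL,W))
# case dowel2/ gears check: repeat case holes on later image
g=avg('top',4); np.save('t2.npy',g); np.save('s2.npy',avg('scene',4)); o=arm.get_obs(); print(o['eef_pos'],o['eef_rot'])
for j,c in enumerate(C):
    u,v=map(int,c); print(s[v-4:v+5,u-4:u+6].round().astype(int))
    if j: break
E
```

```text
[382.03 227.2 ] [2.  0.9]
[404.02 233.02] [4.1 0.8]
[406.02 203.14] [3.5 2.9]
[393.94 199.83] [2.7 3.9]
(array([ 0.52665787, -0.27158589]), np.float64(-13.410232315982643), array([[-0.07610608,  0.11736815],
       [ 0.02481835, -0.10317049],
       [-0.21752065, -0.45397784],
       [ 0.26880838,  0.43978018]]))
[ 0.6155686  -0.00759158  0.0957977 ] [-1.79994357e+02  3.19147422e-02 -1.78750618e+02]
[[-17 -17 -16  -4  -2  -3  -3  -2  -2  -2]
 [-16 -16 -16  -5  -2  -2  -2  -3  -3  -4]
 [-16 -17 -15  -4  -3  -4  -2  -4  -3  -3]
 [-16 -16  -7  -4 -13 -14 -13  -4  -1  -2]
 [-16 -16  -4  -4 -16 -16 -16  -4  -1  -1]
 [-17 -17  -5  -4 -15 -18 -16  -4  -1  -2]
 [-18 -18 -14  -4  -5  -6  -6  -3  -2  -3]
 [-17 -17 -17 -13  -4  -2  -2  -3  -3  -4]
 [-17 -16 -18 -18 -15 -14  -4  -4  -4  -4]]
[[ -4  -3  -2  -4  -2  -2  -2 -12 -16 -16]
 [ -2  -2  -4 -12  -5  -3  -2 -14 -16 -16]
 [ -3  -4 -12 -15 -13  -3  -3 -14 -16 -16]
 [ -3  -5 -14 -16 -16  -4  -4 -15 -16 -16]
 [ -3  -4 -15 -16 -15  -4  -6 -14 -16 -16]
 [ -3  -4  -6  -6  -7  -4 -12 -15 -16 -16]
 [-12 -12  -5  -6 -14 -15 -17 -16 -16 -16]
 [-16 -16 -14 -14 -16 -15 -16 -16 -17 -15]
 [-16 -17 -16 -16 -16 -15 -15 -15 -16 -16]]
```

Hole fit of the cover on the desk: residuals under 0.5 mm, so the cover origin is 3.1 mm ahead of the TCP along the bar. I'll shift, lower to about 12 mm above the rim and check.

```bash
python3 -m inch '[[-0.06,0,-0.1,0,0,0],[0,0,-0.08,0,0,0],[0,0,-0.05,0,0,0],[0,0,0,0,0,0],[0,0,0,0,0,0],[0,0,0,0,0,0]]'
python3 - <<'E'
from h import *
t=avg('top',6);np.save('t3.npy',t);sc=avg('scene',4);np.save('s3.npy',sc);o=arm.get_obs();print(o['eef_pos'],o['eef_rot'],o['wrist_force'])
def st(i,x,y,w,h,W,H):
    c=i[y:y+h,x:x+w,::-1]; lo,hi=np.percentile(c,[2,90]); return cv2.resize(np.clip((c-lo)/(hi-lo)*230,0,255).astype(np.uint8),(W,H),interpolation=cv2.INTER_CUBIC)
cv2.imwrite('pics/c8.png',np.hstack([st(t,294,184,36,27,480,360),st(sc,305,165,40,45,320,360)]))
tc=np.array([o['eef_pos'][0]+.0031,o['eef_pos'][1]]);th=np.radians(1.2);R=np.array([[np.cos(th),-np.sin(th)],[np.sin(th),np.cos(th)]])
zt=o['eef_pos'][2]-.0277+.005
for l in [(-41,35),(-41,-35),(-57,0)]:
    w=tc+R@np.array(l)/1e3; u,v=proj('top',(*w,zt)); us,vs=proj('scene',(*w,zt)); print(l,'top',round(u,1),round(v,1),'crop',round((u-293.5)*13.33),round((v-183.5)*13.33),'scene crop',round((us-304.5)*8+480),round((vs-164.5)*8))
E
```

```text
t: 20.1
eef_pos: [0.6132, -0.0076, 0.0864]
eef_rot: [-180.0, 0.0, -178.8]
wrist_force: [-0.0, 0.1, -5.2]
finger_gap: 0.0134
finger_force: 58.9
[ 0.61300803 -0.00760368  0.08632336] [-1.79998343e+02  4.34593450e-03 -1.78752058e+02] [ 0.66209134 -0.17044822 -4.08733303]
(-41, 35) top 300.2 196.9 crop 89 179 scene crop 574 207
(-41, -35) top 323.9 197.1 crop 406 181 scene crop 721 291
(-57, 0) top 312.0 202.4 crop 247 252 scene crop 619 273
```

View pics/c8.png

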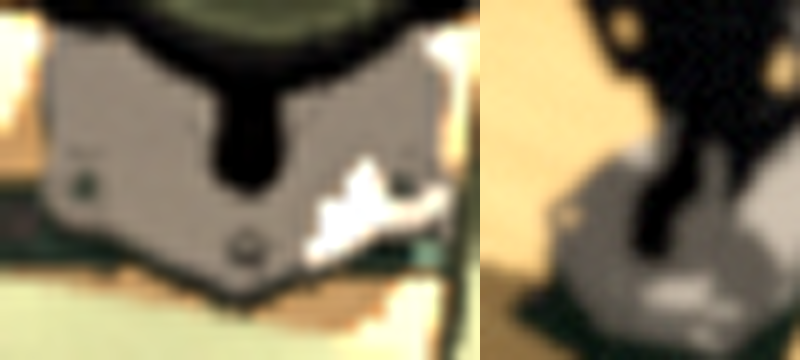

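```bash
python3 - <<'E'
from h import *
t=np.load('t3.npy');g=t.mean(2);s=t[...,1]-t[...,0]
for n,u,v in [('h0',300,197),('h1',324,197),('dow',312,202)]:
    print(n,'rows',v-5,'cols',u-5); print(np.hstack([g[v-5:v+6,u-5:u+6],np.full((11,1),-99),s[v-5:v+6,u-5:u+6]]).round().astype(int))
E
```

```text
h0 rows 192 cols 295
[[ 81  68  51  63  64  64  64  65  65  64  64 -99 -22 -18  -6  -4  -6  -6
   -6  -6  -5  -6  -6]
 [ 73  69  52  64  65  64  64  64  65  65  64 -99 -20 -20  -8  -5  -6  -6
   -6  -6  -6  -6  -6]
 [ 71  70  57  64  64  65  64  64  64  64  63 -99 -20 -20 -10  -6  -6  -5
   -6  -6  -6  -5  -6]
 [ 73  72  64  64  58  59  60  64  65  64  65 -99 -20 -20 -12  -6  -5  -5
   -5  -6  -6  -6  -6]
 [ 72  72  65  65  62  57  63  65  65  65  65 -99 -20 -19 -11  -6  -5  -4
   -6  -6  -6  -6  -6]
 [ 46  46  54  60  51  40  55  65  64  65  66 -99  -8  -8  -5  -5  -3   0
   -4  -6  -6  -6  -5]
 [ 28  31  50  59  48  38  54  64  65  65  65 -99   1   1  -3  -6  -1   1
   -3  -6  -6  -6  -6]
 [ 28  31  41  59  59  58  59  64  66  65  65 -99  -2   0  -2  -5  -5  -4
   -5  -6  -6  -6  -6]
 [ 32  31  28  42  54  56  57  62  65  66  65 -99  -3  -3   1  -3  -6  -6
   -6  -6  -6  -6  -6]
 [ 32  30  27  25  29  33  36  45  56  63  65 -99  -3  -1   4   1   0  -2
   -2  -4  -5  -5  -6]
 [ 27  30  30  27  24  23  21  24  35  47  57 -99   4   4   6   5   5   4
    4   2   0  -3  -5]]
h1 rows 192
[... 1467 characters left out ...]
 -6  -5  -6  -6  -7]
 [ 66  64  66  64  59  51  57  64  65  64  79 -99  -6  -6  -6  -6  -5  -5
   -5  -6  -6  -5  -7]
 [ 66  65  65  62  48  52  48  58  64  72 122 -99  -6  -6  -6  -6  -3  -4
   -4  -5  -6  -6 -12]
 [ 58  63  66  63  46  37  42  63  63  64  97 -99  -5  -6  -6  -6  -3  -3
   -4  -6  -6  -6 -10]
 [ 33  42  53  59  62  59  53  58  46  39  46 -99   0  -3  -5  -5  -5  -6
   -4  -5  -2  -2  -4]
 [ 35  27  29  41  54  52  41  33  30  41  44 -99  -6  -3  -2  -2  -4  -5
   -2  -1  -3  -8  -9]
 [ 69  65  46  29  31  28  29  42  63  68  68 -99 -15 -15  -7  -1  -2  -2
   -3  -8 -16 -16 -17]
 [ 89  87  80  64  58  48  65  69  73  73  72 -99  -3  -6  -5  -5  -6  -6
  -15 -16 -18 -19 -18]]
```

The cover's hole0 (300,197), hole1 (324,197) and dowel hole (312,202.3) all sit within about 0.3 px (under 1 mm) of where they belong over the case. The threaded holes show through them. The underside is about 12.5 mm above the rim and the arm is still, so I'll hand in.

```bash
python3 -c "
from station import arm
o=arm.get_obs();print(o['eef_pos'],o['finger_force'],abs(o['qd']).max());print(arm.sign_off())"
```

```text
[ 0.61300803 -0.00760368  0.08632336] 58.89396250247955 0.11889228124808408
the job is handed in; nothing more can be done
None
```

I drove the dowel down to its stop and laid the mallet back on the desk. I handed in with the gripper holding the cover still about 12.5 mm above the rim; the three holes the camera could see are within about 1 mm, and the arm hid the small end's two screw holes.

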